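# Shut the vent flap with the hook pole

## Task

Take the hook pole off its rests, put its hook down into the ring eye of the open vent flap and swing the flap fully shut with it, without slamming. Then unhook the pole and lay it back level in both its rests, flap still shut, and let go. Touch the flap with the pole only, and leave the carton, the bottle, the tin and the steel upright where they stand.

Things in the scene. Friction and masses are not known exactly. Their poses are not given: they have to be found in the camera images.
- pole_grip (a point): Centre of the pole's grip and its centre of mass. Axes: x along the pole towards the hook, z up (the prong points to -z). The square bar (22 x 22 mm) runs from 105 mm behind this point to 80 mm ahead of it. At the start it is 85 mm above the bench, with about 55 mm of bar free on either side of this point before the forks.
- hook_tip (a point): Lower end of the pole's prong: 145 mm ahead (+x) of pole_grip and 55 mm below it. Axes as pole_grip.
- rests: Fixed grey stand with two forks for the pole; side (left or right), place and yaw vary. Origin: centre of its underside; x along the pole. Base 170 x 80 x 10 mm. Forks at x = -65 and +65 mm, 16 mm long in x, flat seats 74 mm above the bench, cheeks flaring from about 27 mm apart at the seat to 65 mm at their tops, 112 mm above the bench.
- rest_mid (a point): Where pole_grip lies when the pole is at home in the rests: 85 mm above the bench over the origin of the rests. Axes as the rests.
- vent: Fixed galvanised ventilation outlet box, 100 mm (x) x 220 mm (y) x 220 mm high. Origin: centre of its underside, on the bench. Its open mouth is its +x face, turned away from the robot; place and yaw vary.
- flap (a joint): Vent flap angle, rad: 0 fully shut, 1.5 widest; starts 0.7 to 1.25. Upright hinge at x = 50, y = 105 mm in the vent's frame; positive turns about +z, the free edge swinging out to the vent's +x. Sheet 5 mm thick, 212 mm wide, from 20 to 245 mm above the bench (25 mm above the box). Light friction, some 0.5 N at the eye, no spring: stays where left; stops at 0.
- flap_hinge (a point): Point on the flap's hinge axis, at the height of the eye (235 mm). Axes turn with the flap: shut, they are those of the vent; x points out of the flap's outer face, the flap extends to -y.
- eye (a point): Centre of the ring eye on the flap's outer face near the free edge, 235 mm above the bench: a level ring of 6 mm steel, 30 mm inside and 42 mm outside diameter, open from above and below. In the axes of flap_hinge it lies at x = 35, y = -160 mm; it turns with the flap.
- upright: Fixed slotted steel shelf upright (L section 40 x 40 mm, 400 mm high, on a 90 x 90 mm foot). Origin: centre of its underside. Stands on the left or right beyond the rests or the carton. An obstacle, not to be hit.
- carton: Bystander: closed cardboard carton 120 x 100 x 130 mm high, on the side opposite to the rests. Origin: centre of its underside.
- cleaner: Bystander: white bottle, 68 mm across, 180 mm high, on the side opposite to the upright. Origin: centre of its underside.
- tin: Bystander: round lidded tin, 68 mm across, 55 mm high, standing on top of the vent box (top at 275 mm above the bench). Origin: centre of its underside.
- pole: Loose hook pole, 0.25 kg, 250 mm long: square wooden bar 22 x 22 x 185 mm, then a dark steel rod 10 mm thick that ends in a round prong, 8 mm thick, turned straight down. Starts level in the rests, prong down, hook end away from the robot. Origin and axes: those of pole_grip.
There are look-alikes about, which are no part of the job. There is more than one size of the rests; the job needs the larger.

How it is judged:
By the outcome, as a careful person would: the job done as asked, in the order asked, and still so for the second after the job is handed in, with the robot touching nothing.
It also fails if it takes over 70 s, if anything falls off the work surface, if the arm or the gripper's body presses on something with over 40 N, if the wrist force passes 120 N, or if a joint passes its speed limit or range.

## Robot

A 6-joint arm with a two-finger parallel gripper is mounted at the origin on the work surface. World frame = base frame: x ahead of the robot, y to its left, z up, the work surface at z = 0. Lengths are in m, angles in rad, forces in N, time in s.
With the tool pointing down it reaches from about 0.225 to 0.875 m from the base axis. Payload 3.4 kg.
Tool frame: the origin (TCP) lies on the centre line of the jaws, within the pads' length; the fingertips stand 17 mm ahead of it and the grasp point (between the pads) lies 2 mm behind it (manip.finger_overhang is the distance from the TCP to the fingertips, in m); y points along the fingers, x is the direction in which the jaws open and shut, and the axes are right-handed (so a half turn about y gives the same grasp; the last joint's range is limited). The gripper opens to 85 mm and grips with 20 to 120 N. Pads are 22 mm wide; open, the fingers measure 114 mm over their backs; the gripper's body (76 mm by 85 mm) begins 54 mm behind the grasp point. The pads swing forward as they close: fully open they stand 13 mm farther back than shut.
Start: joints at [1.148, 0.276, 1.505, -0, 1.361, -0.121], TCP at [0.171, 0.549, 0.248] pointing down, gripper open.
Joint ranges: [-2.89, 2.89], [-0.75, 2.08], [0.22, 2.7], [-1.18, 4.32], [0.11, 2.71], [-2.7, 2.7]. Speed limits (rad/s): [2.57, 2.57, 3.14, 3.14, 3.14, 3.14].

## Interface

Orientations are given as a unit quaternion [w, x, y, z].
In Python, from rig import manip gives the robot as it stands.
- The arm moves only by the tool arm_command, never from a script. Its argument "commands" is a list of rows, each a list of 3 entries, a list of its own where there are three numbers: the finger opening in cm, from 0 to 8.54, then the shift along the world's x, y, z in cm, then the turn about the world's z in rad. A call has 1 to 12 rows; each row shifts and turns the commanded pose from where the row before left it; what a row does not reach is not made up. A row lasts 1/10 s, in which the tool goes at most 50 mm and 8.59 degrees, less where a joint would pass 70% of its speed; a pose out of reach is approached as far as the arm can. A call with a gripper value outside its range is refused whole. The fingers move at their own pace and stop on an object; "grip_force" is the grip in N (left out, the last holds). Time passes only in rows, so rows that do not move let the fingers close. It gives the time, the measured TCP pose, the force and the opening at its end, in the units of the state.
- manip.get_state(): the state, without advancing time (a new reading comes with each control period).
- manip.get_image(name): name is "scene" or "top"; returns a dict with "pixels" (420x560x3 uint8, red, green, blue), "range_z" (420x560 float32, m along the optical axis (not along the pixel's ray), 0 where there is no reading), "intrinsics" (3x3 intrinsics, pixels), "R" (3x3) and "t" (3): a world point X has camera coordinates R X + t. Camera axes: x right, y down, z forward; pixel columns grow to the right and rows downward; lengths in m; the calibration is good to about 2 mm. A picture is of the moment at which its call begins.
- manip.sign_off(): hands the job in, once; it reports no verdict.
The state is a dict: "clock": time; "qpos": joint angles; "qd": joint speeds; "effort": joint torques, N m; "position": TCP position; "ee_rot": TCP orientation; "contact_force": force on the tool from outside, world axes, zero at the start; "moment": the same for the moment, N m; "width": finger opening in m.
Only numpy, scipy, OpenCV 4.12 (cv2) and the standard library are available. Lean on these libraries where they do the work, as an engineer would, in place of code of your own. Each camera call takes 0.05 s, during which the arm holds its last target.

## Working session

There is one attempt and no reset: what is moved stays moved. The work goes in short steps, Python scripts to look and compute and a tool call to move; the robot and the scene stay as the last step left them, time stands still between calls to the robot, and variables do not carry over. Pictures are saved under pics/ and viewed, and the job is handed in when it is done.

Besides the shell and the picture viewer there is one more tool, called after "Call:" as name(argument=value, ...), one argument or row to a line, values as JSON. arm_command: Moves the arm, as the interface text tells. Its arguments: {"type":"object","properties":{"commands":{"type":"array"},"grip_force":{"type":"number"}},"required":["commands"]}

```bash
ls; mkdir -p pics; python3 - <<'E'
from rig import manip
import cv2,numpy as np
for n in ("scene","top"):
    im=manip.get_image(n)
    cv2.imwrite(f"pics/{n}0.png",im["pixels"][:,:,::-1])
    np.savez(f"{n}0.npz",**im)
    print(n,im["intrinsics"].tolist(),np.round(im["R"],4).tolist(),im["t"])
print(manip.get_state(), manip.finger_overhang)
E
```

```text
pics
scene [[519.8980582812777, 0.0, 280.5359608027396], [0.0, 519.8980582812777, 214.5293544992609], [0.0, 0.0, 1.0]] [[-0.7841, 0.6206, 0.0044], [0.4212, 0.5374, -0.7306], [-0.4558, -0.571, -0.6828]] [ 0.44737526 -0.07124839  1.84089851]
top [[532.0857422429999, 0.0, 278.1825765716719], [0.0, 532.0857422429999, 204.62989833734136], [0.0, 0.0, 1.0]] [[-0.0061, -0.9999, 0.0113], [-0.9953, 0.005, -0.0969], [0.0968, -0.0118, -0.9952]] [-0.06177483  0.55340884  1.56003117]
{'clock': 0.1, 'qpos': array([ 1.14798164e+00,  2.76503186e-01,  1.50598004e+00, -9.01660843e-06,
        1.36073395e+00, -1.20999705e-01]), 'qd': array([ 0.00033545, -0.00156009, -0.00383433, -0.00074541,  0.00032864,
        0.00141017]), 'effort': array([ 8.60285800e-04, -4.17704165e+01, -2.46404278e+01, -2.31706335e-04,
        5.93707489e-03,  1.15816817e-05]), 'position': array([0.17074497, 0.5485982 , 0.24755306]), 'ee_rot': array([-0.56919978,  0.56976948,  0.41865149, -0.41964899]), 'contact_force': array([0.05968961, 1.65657079, 0.2803498 ]), 'moment': array([-0.01757697,  0.02817931,  0.01418317]), 'width': 0.08509938229283068} 0.017
```

View pics/scene0.png

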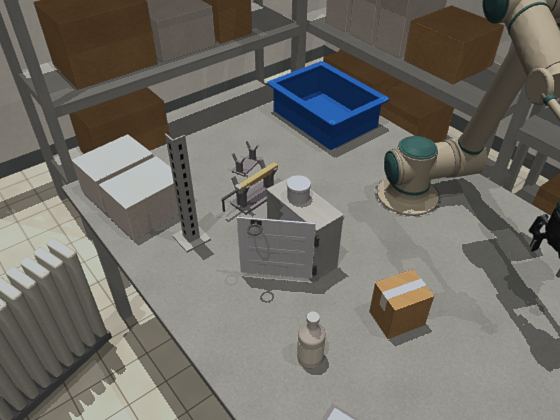

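View pics/top0.png

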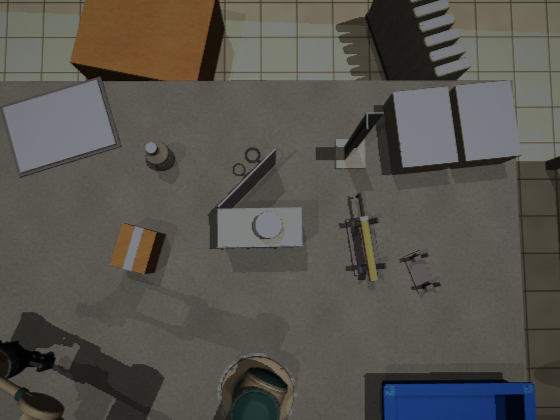

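The top view shows the pole (yellow bar) in the larger rests at about (362,245). The smaller, empty rests are at (421,271), and the flap runs from (215,210) to (276,152). There are two ring-like shapes, at (253,155) and (239,170), so I'll enlarge both.

```bash
python3 - <<'E'
import cv2,numpy as np
t=np.load("top0.npz");s=np.load("scene0.npz")
def crop(d,x0,y0,x1,y1,f):
    c=d["pixels"][y0:y1,x0:x1,::-1]; c=np.clip(c.astype(float)*1.7,0,255).astype(np.uint8)
    return cv2.resize(c,None,fx=f,fy=f,interpolation=cv2.INTER_CUBIC)
cv2.imwrite("pics/c1.png",crop(t,205,135,305,255,5))
cv2.imwrite("pics/c2.png",crop(t,320,180,450,300,5))
cv2.imwrite("pics/c3.png",crop(s,210,130,350,310,3.3))
def w(d,u,v,z=None):
    K=d["intrinsics"];R=d["R"];tt=d["t"]
    return R.T@(np.linalg.inv(K)@[u,v,1]*z-tt)
for u,v in [(253,155),(239,170),(253,149),(247,155),(259,157),(240,164),(233,170),(239,176),(368,245),(362,215)]:
    for du in(0,):
        z=t["range_z"][v,u]; print(u,v,z,np.round(w(t,u,v,z),3))
E
```

```text
253 155 1.6284539 [0.709 0.011 0.   ]
239 170 1.6200621 [0.662 0.054 0.003]
253 149 1.3893366 [0.679 0.003 0.238]
247 155 1.6305733 [ 0.709  0.029 -0.002]
259 157 1.3879098 [ 0.658 -0.013  0.237]
240 164 1.617687 [0.68  0.05  0.008]
233 170 1.6212085 [0.662 0.072 0.002]
239 176 1.6195068 [0.644 0.054 0.002]
368 245 1.5074885 [ 0.43  -0.318  0.098]
362 215 1.5173181 [ 0.515 -0.303  0.097]
```

View pics/c1.png

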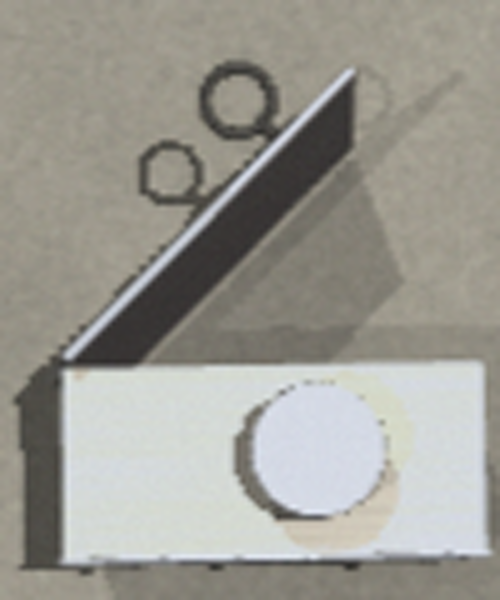

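View pics/c2.png

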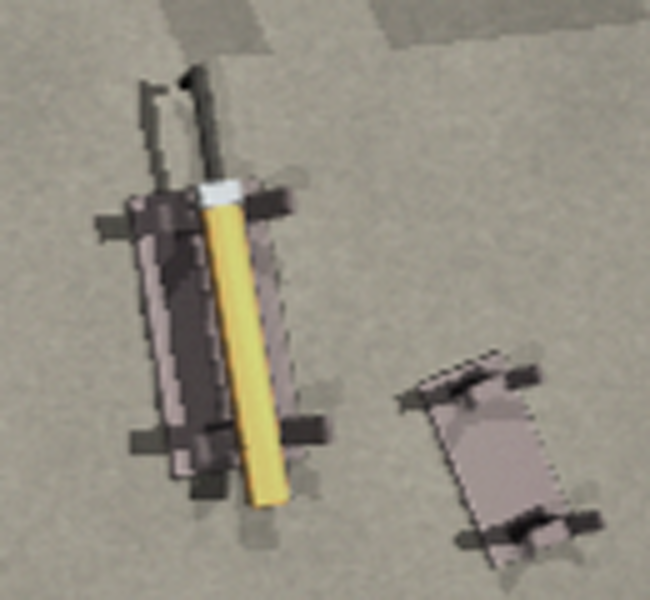

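View pics/c3.png

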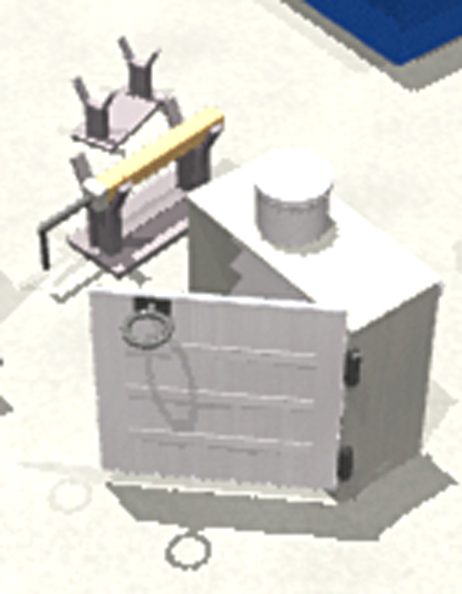

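Two rings could be the eye:
- **(253,155):** depth gives z≈0.237 m. It has a bracket on the flap near the free edge, so it matches the eye.
- **(239,170):** smaller, at z≈0, so it lies on the bench. It is a look-alike or a shadow.

There are also two sets of rests:
- **(362,245):** the long ones holding the pole, which are the larger pair the job needs.
- **(421,271):** the small empty ones, a decoy.

The crops confirm both choices. Next I'll measure.

```bash
cat > h.py <<'E'
import numpy as np,cv2
def cloud(d):
    K=d["intrinsics"];R=d["R"];t=d["t"];z=d["range_z"]
    v,u=np.mgrid[:z.shape[0],:z.shape[1]]
    p=np.stack([u,v,np.ones_like(u)],-1).reshape(-1,3)@np.linalg.inv(K).T*z.reshape(-1,1)
    X=((p-t)@R).reshape(*z.shape,3); X[z==0]=np.nan
    return X
def ray(d,u,v,h):
    K=d["intrinsics"];R=d["R"];t=d["t"]
    o=-R.T@t; r=R.T@np.linalg.inv(K)@np.array([u,v,1.]); return o+r*(h-o[2])/r[2]
def line(P):
    c=P.mean(0);_,s,V=np.linalg.svd(P-c); return c,V[0],s/np.sqrt(len(P))
E
python3 - <<'E'
from h import *
t=dict(np.load("top0.npz"));s=dict(np.load("scene0.npz"))
for nm,d in(("top",t),("scene",s)):
    X=cloud(d); px=d["pixels"].astype(int)
    hsv=cv2.cvtColor(d["pixels"],cv2.COLOR_RGB2HSV)
    x,y,z=X[...,0],X[...,1],X[...,2]
    print(nm)
    # bench height check
    b=(x>.5)&(x<.6)&(y>.2)&(y<.3); print("bench z",np.nanmedian(z[b]))
    # vent top
    m=(abs(z-.22)<.006)&(x>.35)&(x<.6)&(y>-.15)&(y<.2)
    r=cv2.minAreaRect(X[m][:,:2].astype(np.float32)); print("vent top",m.sum(),np.nanmedian(z[m]),r)
    # tin
    m=(abs(z-.275)<.006)&(x>.35)&(x<.6)&(y>-.15)&(y<.2); print("tin",m.sum(),X[m].min(0),X[m].max(0))
    # bar top: yellow
    m=(hsv[...,0]>15)&(hsv[...,0]<35)&(hsv[...,1]>110)&(y<-.2)&(y>-.45)&(x>.2)&(x<.7)&(z>.09)
    r=cv2.minAreaRect(X[m][:,:2].astype(np.float32)); print("bar",m.sum(),np.nanmedian(z[m]),r)
    # flap/eye
    m=(z>.225)&(z<.26)&(x>.54)&(x<.8)&(y>-.1)&(y<.15)
    np.save(nm+"_fl.npy",X[m]); print("flap",m.sum(),X[m].min(0),X[m].max(0))
    # upright
    m=(z>.02)&(x>.55)&(x<.85)&(y>-.36)&(y<-.18)
    P=X[m];print("upr",m.sum(),P.min(0),P.max(0)); P=P[P[:,2]>.3]; print(P.min(0),P.max(0)) if len(P) else 0
E
```

```text
top
bench z -0.0001291728965133242
vent top 2634 0.21994874364656897 ((0.5115156173706055, -0.01257345825433731), (0.17259661853313446, 0.22182218730449677), 0.6825233697891235)
tin 543 [ 0.44772936 -0.06876304  0.2690294 ] [ 0.51288477 -0.00347705  0.28072962]
bar 337 0.09555087054464138 ((0.4132626950740814, -0.32049474120140076), (0.16875889897346497, 0.022327091544866562), 7.834146976470947)
flap 341 [ 0.54069673 -0.05495774  0.22509436] [0.68544908 0.0821457  0.25031605]
upr 668 [ 0.5508597  -0.30743954  0.0229022 ] [ 0.73311171 -0.26498162  0.40512748]
[ 0.69156344 -0.30684189  0.30012234] [ 0.73311171 -0.26509001  0.40512748]
scene
bench z -0.0003311409042625797
vent top 1491 0.21967443334433345 ((0.5135751962661743, -0.011751465499401093), (0.1747366189956665, 0.22911906242370605), 2.2692461013793945)
tin 320 [ 0.44511643 -0.07448716  0.26922026] [ 0.51349685 -0.00091346  0.28036512]
bar 40 0.09236176511215022 ((0.41315051913261414, -0.3119921386241913), (0.16408798098564148, 0.008774957619607449), 7.929481506347656)
flap 550 [ 0.54000912 -0.05644157  0.2251204 ] [0.6851001  0.08676852 0.24912504]
upr 1893 [ 0.5503465  -0.3120063   0.02016846] [ 0.7352934  -0.26013743  0.40241252]
[ 0.68994828 -0.31055897  0.30006809] [ 0.7352934  -0.26013743  0.40241252]
```

```bash
python3 - <<'E'
from h import *
t=dict(np.load("top0.npz"));d=t
X=cloud(d);x,y,z=X[...,0],X[...,1],X[...,2]
hsv=cv2.cvtColor(d["pixels"],cv2.COLOR_RGB2HSV)
# vent top with flap excluded
m=(abs(z-.22)<.005)&(x>.35)&(x<.535)&(y>-.15)&(y<.12)
for zz in[1]:
    P=np.array([ray(d,u,v,.22)[:2] for v,u in np.argwhere(m)]).astype(np.float32)
    print("vent",cv2.minAreaRect(P))
# near and far long edges by per-column extreme
for pick,n in((np.max,"near"),(np.min,"far")):
    E=[]
    for u in range(225,298):
        v=np.where(m[:,u])[0]
        if len(v): E.append(ray(d,u,pick(v)+(.5 if n=="near" else -.5),.22)[:2])
    c,dr,s=line(np.array(E)); print(n,c,np.degrees(np.arctan2(dr[1],dr[0])),s)
vv,uu=np.where(m); print("u rng",uu.min(),uu.max(),[ray(d,u,228,.22) for u in(uu.min()-.5,uu.max()+.5)])
# pole bar : yellow + collar
m=(z>.088)&(z<.104)&(x>.28)&(x<.56)&(y<-.22)&(y>-.40)
m2=(hsv[...,0]>15)&(hsv[...,0]<35)&(hsv[...,1]>110)&m
P=np.array([ray(d,u,v,.096)[:2] for v,u in np.argwhere(m2)]); c,dr,s=line(P)
if dr[0]<0: dr=-dr
q=(P-c)@dr; print("bar",c,np.degrees(np.arctan2(dr[1],dr[0])),q.min(),q.max(),"tail end grip:",c+dr*(q.min()-.0012+.105))
Q=np.array([ray(d,u,v,.096)[:2] for v,u in np.argwhere(m)]); n=np.array([-dr[1],dr[0]])
k=abs((Q-c)@n)<.009; q=(Q[k]-c)@dr; h=np.histogram(q,np.arange(-.12,.2,.01));print(list(zip(h[1].round(3),h[0])))
# eye
F=np.load("top_fl.npy")
m=(z>.222)&(z<.262)&(x>.54)&(x<.8)&(y>-.1)&(y<.15)
A=np.argwhere(m); Z=z[m]; XY=X[m]
# flap edge line robust
pts=(XY[:,:2]*1000).astype(np.float32)
vx,vy,x0,y0=cv2.fitLine(pts,cv2.DIST_HUBER,0,.01,.01).ravel();print("line",vx,vy,x0,y0)
dd=(pts-[x0,y0])@[-vy,vx]
al=(pts-[x0,y0])@[vx,vy]
for i in np.argsort(al)[::6]: print(A[i],al[i].round(1),dd[i].round(1),Z[i].round(3))
E
```

```text
vent ((0.4782474637031555, -0.013998337090015411), (0.22074171900749207, 0.10958259552717209), 89.40341186523438)
near [ 0.42601401 -0.01726399] -89.22270480911017 [0.05473944 0.00151883]
far [ 0.52705849 -0.01756015] -89.70528774201364 [0.05512366 0.00139698]
u rng 217 302 [array([0.47395443, 0.09848688, 0.22      ]), array([ 0.4727277 , -0.12562309,  0.22      ])]
bar [ 0.40997475 -0.31849186] 8.451467530768742 -0.08122316133648966 0.08733264156155779 tail end grip: [ 0.43230642 -0.31517371]
[(np.float64(-0.12), np.int64(0)), (np.float64(-0.11), np.int64(0)), (np.float64(-0.1), np.int64(0)), (np.float64(-0.09), np.int64(4)), (np.float64(-0.08), np.int64(23)), (np.float64(-0.07), np.int64(24)), (np.float64(-0.06), np.int64(22)), (np.float64(-0.05), np.int64(23)), (np.float64(-0.04), np.int64(22)), (np.float64(-0.03), np.int64(22)), (np.float64(-0.02), np.int64(23)), (np.float64(-0.01), np.int64(22)), (np.float64(-0.0), np.int64(21)), (np.float64(0.01), np.int64(22)), (np.float64(0.02), np.int64(22)), (np.float64(0.03), np.int64(21)), (np.float64(0.04), np.int64(21)), (np.float64(0.0
[... 1332 characters left out ...]

[154 246] 47.6 42.5 0.237
[153 246] 49.6 44.4 0.236
[152 246] 51.3 45.7 0.239
[165 261] 53.0 -5.3 0.231
[163 260] 54.0 -1.1 0.241
[163 261] 55.2 -3.6 0.245
[163 262] 57.0 -5.5 0.245
[150 248] 58.5 45.2 0.24
[149 247] 59.6 50.2 0.233
[150 249] 60.9 44.1 0.235
[161 263] 62.8 -3.7 0.243
[149 250] 64.6 43.9 0.235
[148 250] 66.4 45.6 0.236
[158 263] 67.9 0.8 0.249
[154 258] 69.1 19.9 0.233
[154 259] 70.5 17.5 0.236
[147 252] 71.6 43.1 0.238
[158 265] 72.6 -1.8 0.24
[158 266] 74.3 -3.7 0.24
[149 256] 75.1 32.4 0.235
[151 259] 76.4 22.9 0.235
[158 268] 79.7 -5.8 0.226
[157 270] 85.7 -7.4 0.222
[154 271] 90.6 -6.6 0.242
[152 272] 96.8 -4.5 0.238
[151 274] 101.3 -7.4 0.245
[149 275] 107.3 -5.6 0.243
```

```bash
python3 - <<'E'
from h import *
from scipy.optimize import least_squares
C=[]
for nm in("top","scene"):
    d=dict(np.load(nm+"0.npz")); X=cloud(d);x,y,z=X[...,0],X[...,1],X[...,2]
    m=(z>.228)&(z<.245)&(x>.6)&(x<.76)&(y>-.06)&(y<.08)
    # side of flap
    A=np.argwhere(m); P=np.array([ray(d,u,v,.237 if nm=="top" else .236)[:2] for v,u in A])
    n=np.array([.674,.739]); dd=(P-[.602,.0215])@n
    P=P[(dd>.017)]
    f=lambda p:np.clip(np.hypot(P[:,0]-p[0],P[:,1]-p[1])-p[2],-.01,.01)
    r=least_squares(f,[.672,.008,.018],loss="soft_l1",f_scale=.002);print(nm,len(P),r.x,np.sqrt(np.mean(r.fun**2)))
    C.append(r.x)
V=np.array([.4765,-.0135])
for yaw in(0,.005,.01):
    R=np.array([[np.cos(yaw),-np.sin(yaw)],[np.sin(yaw),np.cos(yaw)]])
    h=V+R@[.05,.105]; e=C[0][:2]-h
    print(yaw,h,np.hypot(*e),"angle",np.arctan2(e[1],e[0])-np.arctan2(-.160,.035)-yaw,"shut eye",V+R@[.085,-.055])
from rig import manip
from scipy.spatial.transform import Rotation as Ro
s=manip.get_state();q=s["ee_rot"];M=Ro.from_quat([q[1],q[2],q[3],q[0]]).as_matrix();print(np.round(M,3), "jaw x yaw",np.arctan2(M[1,0],M[0,0]))
E
```

```text
top 75 [0.66414879 0.00454967 0.01778173] 0.0018259329157701613
scene 61 [0.66531145 0.00549929 0.01713139] 0.0021608572142257205
0 [0.5265 0.0915] 0.16281138911493284 angle 0.7920483670577835 shut eye [ 0.5615 -0.0685]
0.005 [0.52597438 0.09174869] 0.16338860417652767 angle 0.7874796086906417 shut eye [ 0.56177394 -0.06807431]
0.01 [0.52544752 0.09199474] 0.16396549240122846 angle 0.782925411705687 shut eye [ 0.56204574 -0.06764726]
[[ 0.297 -0.001 -0.955]
 [ 0.955 -0.001  0.297]
 [-0.002 -1.     0.   ]] jaw x yaw 1.2689833831724004
```

Measurements: pole grip ≈ (0.433,−0.317) with yaw ≈ 0.142. Eye ≈ (0.6645,0.005,0.235) and flap ≈ 0.79 rad. With the flap shut, the eye should sit at about (0.562,−0.068). First I'll raise the tool and travel over to the rests.

Call:
arm_command(
  commands=[
    [6,[0,0,3.25],0],
    [6,[0,0,3.25],0],
    [6,[0,0,3.25],0],
    [6,[0,0,3.25],0],
    [6,[1.1,-3.6,0],-0.112],
    [6,[1.1,-3.6,0],-0.112],
    [6,[1.1,-3.6,0],-0.112],
    [6,[1.1,-3.6,0],-0.112],
    [6,[1.1,-3.6,0],-0.112],
    [6,[1.1,-3.6,0],-0.112],
    [6,[1.1,-3.6,0],-0.112],
    [6,[1.1,-3.6,0],-0.112],
  ],
  grip_force=60,
)

```text
clock: 1.3
position: [0.2588, 0.2595, 0.378]
ee_rot: [-0.695, 0.695, 0.13, -0.13]
contact_force: [0.7, -1.5, -0.5]
width: 0.0598
```

Call:
arm_command(
  commands=[
    [6,[1.1,-3.6,0],-0.112],
    [6,[1.1,-3.6,0],-0.112],
    [6,[1.1,-3.6,0],-0.112],
    [6,[1.1,-3.6,0],-0.112],
    [6,[1.1,-3.6,0],-0.112],
    [6,[1.1,-3.6,0],-0.112],
    [6,[1.1,-3.6,0],-0.112],
    [6,[1.1,-3.6,0],-0.112],
    [6,[0,0,0],0],
    [6,[0,0,0],0],
  ],
)

```text
clock: 2.3
position: [0.3467, -0.0273, 0.3778]
ee_rot: [0.683, -0.683, 0.184, -0.183]
contact_force: [-0.4, -0.5, -1.8]
width: 0.0597
```

Call:
arm_command(
  commands=[
    [6,[1.08,-3.62,0],-0.113],
    [6,[1.08,-3.62,0],-0.113],
    [6,[1.08,-3.62,0],-0.113],
    [6,[1.08,-3.62,0],-0.113],
    [6,[1.08,-3.62,0],-0.113],
    [6,[1.08,-3.62,0],-0.113],
    [6,[1.08,-3.62,0],-0.113],
    [6,[1.08,-3.62,0],-0.113],
    [6,[0,0,0],0],
    [6,[0,0,-4],0],
    [6,[0,0,-4],0],
    [6,[0,0,-4],0],
  ],
)

```text
clock: 3.5
position: [0.4339, -0.3142, 0.2574]
ee_rot: [0.536, -0.535, 0.462, -0.462]
contact_force: [0.8, -0.6, 0.2]
width: 0.0602
```

Call:
arm_command(
  commands=[
    [6,[0,0,-4],0],
    [6,[0,0,-3],0],
    [6,[0,0,0],0],
    [6,[0,0,0],0],
  ],
)

```text
clock: 3.9
position: [0.434, -0.3152, 0.189]
ee_rot: [0.535, -0.535, 0.462, -0.462]
contact_force: [-0.4, -0.1, 0.3]
width: 0.0598
```

```bash
python3 - <<'E'
from h import *
from rig import manip
s=manip.get_state();print(s["position"],s["qpos"],s["qpos"][0]-s["qpos"][5])
o=[]
for n in("top","scene"):
    d=manip.get_image(n);np.savez(n+"1.npz",**d)
    a=(325,175,445,305) if n=="top" else (200,100,340,250)
    c=np.clip(d["pixels"][a[1]:a[3],a[0]:a[2],::-1]*1.7,0,255).astype(np.uint8)
    o.append(cv2.resize(c,(400,450)))
cv2.imwrite("pics/p1.png",np.hstack(o))
E
```

```text
[ 0.43397368 -0.31520293  0.18903001] [-7.58134771e-01  2.59074781e-01  1.68271023e+00  3.44151341e-04
  1.19990896e+00  6.66146063e-01] -1.4242808335720993
```

View pics/p1.png

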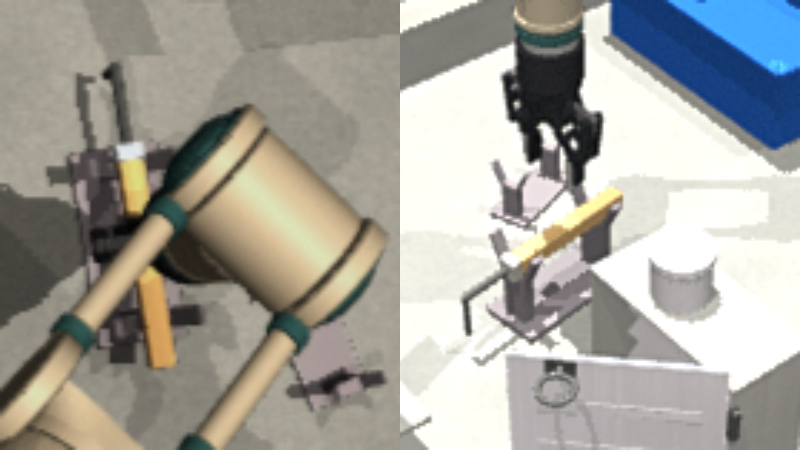

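The picture shows the jaws above the middle of the bar (top crop ≈ (140,240)), one finger on each side. I'll go down and grip.

Call:
arm_command(
  commands=[
    [6,[-0.05,-0.1,-3],-0.002],
    [6,[0,0,-3],0],
    [6,[0,0,-2.5],0],
    [6,[0,0,-1.5],0],
    [6,[0,0,-0.4],0],
    [6,[0,0,0],0],
  ],
)

```text
clock: 4.6
position: [0.4336, -0.3181, 0.0854]
ee_rot: [-0.534, 0.534, -0.463, 0.464]
contact_force: [-0.2, 0.0, 0.7]
width: 0.0602
```

Call:
arm_command(
  commands=[
    [4,[0,0,0],0],
    [3,[0,0,0],0],
    [2.5,[0,0,0],0],
    [1.5,[0,0,0],0],
    [1.5,[0,0,0],0],
    [1.5,[0,0,0],0],
    [1.5,[0,0,0],0],
    [1.5,[0,0,0],0],
  ],
)

```text
clock: 5.4
position: [0.4334, -0.3183, 0.0855]
ee_rot: [-0.534, 0.534, -0.462, 0.464]
contact_force: [-0.6, 1.0, 5.1]
width: 0.0211
```

```bash
python3 - <<'E'
from h import *
from rig import manip
s=manip.get_state();print(s["position"],s["qpos"][0]-s["qpos"][5],s["contact_force"],s["moment"],s["width"])
E
```

```text
[ 0.43343565 -0.31827452  0.08546102] -1.4290878779943477 [-0.58401454  1.01669113  5.09596919] [ 0.00739097  0.09219199 -0.00213597] 0.021144757052942203
```

Gripped at home pose (0.4334,−0.3183,0.0855). Now lift straight up.

Call:
arm_command(
  commands=[
    [1.5,[0,0,0.5],0],
    [1.5,[0,0,1],0],
    [1.5,[0,0,2],0],
    [1.5,[0,0,3],0],
    [1.5,[0,0,3],0],
    [1.5,[0,0,3],0],
    [1.5,[0,0,3],0],
    [1.5,[0,0,3],0],
    [1.5,[0,0,3],0],
    [1.5,[0,0,3],0],
    [1.5,[0,0,3],0],
    [1.5,[0,0,0],0],
  ],
  grip_force=80,
)

```text
clock: 6.6
position: [0.4339, -0.3185, 0.3638]
ee_rot: [-0.534, 0.534, -0.46, 0.466]
contact_force: [-0.5, 0.2, -3.2]
width: 0.0208
```

```bash
python3 - <<'E'
from h import *
from rig import manip
s=manip.get_state();print(s["position"],s["qpos"],s["qpos"][0]-s["qpos"][5],s["contact_force"],s["moment"],s["width"])
for n in("top","scene"):
    d=manip.get_image(n);np.savez(n+"2.npz",**d)
    cv2.imwrite(f"pics/{n}2.png",np.clip(d["pixels"][:,:,::-1]*1.5,0,255).astype(np.uint8))
E
```

```text
[ 0.43390553 -0.31848057  0.3638384 ] [-7.62469106e-01  1.72125256e-01  1.36424245e+00 -3.63847472e-06
  1.59668865e+00  6.66439409e-01] -1.4289085149139602 [-0.47982668  0.24305064 -3.23972681] [ 0.0156283  -0.06314002  0.00526437] 0.020793890573940967
```

View pics/top2.png

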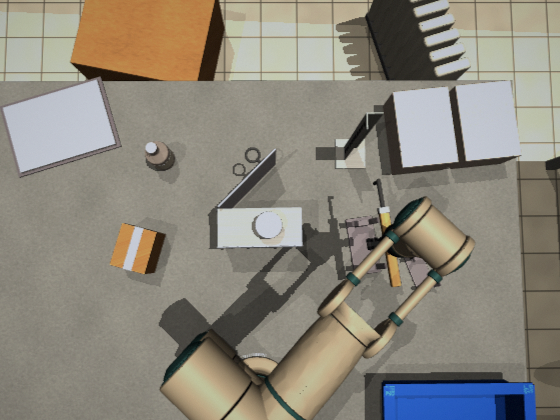

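View pics/scene2.png

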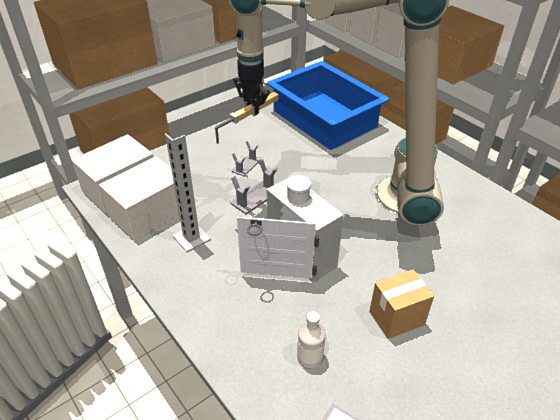

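The pole is level in the gripper, with the prong tip at scene pixel (217,140). I'll measure the hook relative to the TCP.

```bash
cat > pole.py <<'E'
from h import *
def pole(d,tcp,jaw,top=True):
    X=cloud(d); a=jaw+np.pi/2; dr=np.array([np.cos(a),np.sin(a)]); n=np.array([-dr[1],dr[0]])
    hsv=cv2.cvtColor(d["pixels"],cv2.COLOR_RGB2HSV)
    q=X[...,:2]-tcp[:2]; s=q@dr; l=q@n; z=X[...,2]-tcp[2]
    m=(s>-.13)&(s<.17)&(abs(l)<.03)&(z<.03)&(z>-.075)
    return s,l,z,m
E
python3 - <<'E'
from pole import *
tcp=np.array([.4339,-.3185,.3638]);jaw=-1.4289
for n in("top","scene"):
    d=dict(np.load(n+"2.npz")); s,l,z,m=pole(d,tcp,jaw)
    for a in np.arange(-.12,.17,.01):
        k=m&(s>=a)&(s<a+.01)
        if k.sum()>1: print(n,round(a,2),k.sum(),"l",np.median(l[k]).round(4),l[k].min().round(3),l[k].max().round(3),"z",z[k].min().round(3),np.median(z[k]).round(4),z[k].max().round(4),"smax",s[k].max().round(4),s[k].min().round(4))
E
```

```text
top -0.11 23 l 0.0028 -0.01 0.012 z -0.004 0.0088 0.0162 smax -0.1004 -0.1052
top -0.1 48 l 0.0042 -0.009 0.012 z -0.007 0.0088 0.0147 smax -0.0901 -0.0997
top -0.09 47 l 0.0027 -0.01 0.012 z -0.009 0.0091 0.0147 smax -0.0805 -0.0898
top -0.08 47 l 0.0022 -0.01 0.011 z -0.005 0.0092 0.0161 smax -0.0702 -0.0799
top -0.07 48 l 0.0032 -0.009 0.012 z -0.009 0.0088 0.0149 smax -0.06 -0.0698
top -0.06 49 l 0.003 -0.008 0.012 z -0.011 0.0086 0.0156 smax -0.0501 -0.0599
top -0.05 46 l 0.0024 -0.01 0.012 z -0.009 0.0091 0.0164 smax -0.0402 -0.0499
top -0.04 34 l 0.0056 -0.008 0.012 z -0.007 0.009 0.013 smax -0.03 -0.0397
top -0.03 9 l 0.0108 0.009 0.012 z -0.01 0.0089 0.0129 smax -0.0245 -0.0296
top 0.01 3 l 0.0119 0.012 0.024 z -0.004 0.0092 0.0257 smax 0.02 0.0118
top 0.02 13 l 0.0109 0.007 0.012 z -0.003 0.007 0.0138 smax 0.0297 0.0205
top 0.03 37 l 0.0051 -0.007 0.011 z -0.009 0.0102 0.0155 smax 0.0399 0.0302
top 0.04 46 l 0.0036 -0.01 0.012 z -0.011 0.0103 0.0144 smax 0.0497 0.0403
top 0.05 47 l 0.0018 -0.01 0.012 z -0.005 0.0094 0.0152 smax 0.0599 0.05
top 0.06 48 l 0.0026 -0.011 0.013 
[... 1975 characters left out ...]
6
scene 0.07 49 l 0.0055 -0.009 0.017 z -0.016 0.0024 0.0103 smax 0.0797 0.07
scene 0.08 15 l 0.0033 -0.003 0.017 z -0.009 -0.002 0.0042 smax 0.0875 0.0803
scene 0.09 10 l 0.0022 -0.002 0.007 z -0.006 -0.0003 0.0014 smax 0.0997 0.0905
scene 0.1 9 l 0.0045 0.001 0.011 z -0.006 -0.0004 0.0033 smax 0.1086 0.1003
scene 0.11 9 l 0.0034 -0.003 0.01 z -0.006 -0.0009 0.0037 smax 0.1199 0.1122
scene 0.12 11 l 0.0029 -0.002 0.007 z -0.009 -0.0005 0.0019 smax 0.1286 0.1207
scene 0.13 10 l 0.0044 0.002 0.008 z -0.006 -0.002 0.0036 smax 0.1395 0.1311
scene 0.14 48 l 0.0044 -0.002 0.009 z -0.059 -0.0223 0.0058 smax 0.1497 0.1403
scene 0.15 3 l 0.0053 0.004 0.006 z -0.042 -0.0373 -0.0181 smax 0.1511 0.1504
```

The hook geometry checks out: the tip is 145 mm ahead of the TCP and 55 mm below it, with about 1.5 mm lateral offset. I'll hover over the eye with pole yaw 0.7.

Call:
arm_command(
  commands=[
    [1.5,[0.6,1.2,0],0.03],
    [1.5,[1.5,2.86,0],0.07],
    [1.5,[1.5,2.86,0],0.07],
    [1.5,[1.5,2.86,0],0.07],
    [1.5,[1.5,2.86,0],0.07],
    [1.5,[1.5,2.86,0],0.07],
    [1.5,[1.5,2.86,0],0.07],
    [1.5,[1.5,2.86,0],0.07],
    [1.5,[0.9,1.66,0],0.04],
    [1.5,[0,0,-1.5],0],
    [1.5,[0,0,-1.5],0],
    [1.5,[0,0,0],0],
  ],
)

```text
clock: 7.9
position: [0.5509, -0.0868, 0.3252]
ee_rot: [-0.641, 0.642, -0.3, 0.294]
contact_force: [-0.1, 0.2, -1.7]
width: 0.0206
```

Call:
arm_command(
  commands=[
    [1.5,[0,0,0],0],
    [1.5,[0,0,0],0],
  ],
)

```text
clock: 8.1
position: [0.5529, -0.0886, 0.3295]
ee_rot: [0.642, -0.641, 0.298, -0.298]
contact_force: [-0.1, -0.8, -2.6]
width: 0.0204
```

```bash
cat > look.py <<'E'
import sys
from pole import *
from rig import manip
k=sys.argv[1]
s0=manip.get_state();tcp=s0["position"];jaw=s0["qpos"][0]-s0["qpos"][5]
print(s0["clock"],tcp,"psi",jaw+np.pi/2,"F",np.round(s0["contact_force"],2),"M",np.round(s0["moment"],3),s0["width"])
o=[]
for n,a in(("top",(200,110,320,245)),("scene",(190,150,350,330))):
    d=manip.get_image(n);np.savez(n+k+".npz",**d)
    c=np.clip(d["pixels"][a[1]:a[3],a[0]:a[2],::-1]*1.6,0,255).astype(np.uint8)
    o.append(cv2.resize(c,(400,450),interpolation=cv2.INTER_CUBIC))
    cl=cloud(d); s,l,z,m=pole(d,tcp,jaw)
    kk=m&(s>.138)&(s<.153)&(abs(l)<.012)&(z>-.06)
    if kk.sum(): print(n,"prong",kk.sum(),np.round(np.median(cl[kk],0),4))
    kk=m&(s>.09)&(s<.135)&(abs(l)<.012)
    if kk.sum(): print(n,"rod l",np.median(l[kk]).round(4),"z",np.median(z[kk]).round(4))
cv2.imwrite(f"pics/look{k}.png",np.hstack(o))
E
python3 look.py 3
```

```text
8.1 [ 0.55294841 -0.08857792  0.32953484] psi 0.702085462881529 F [-0.05 -0.8  -2.55] M [-0.041  0.015 -0.037] 0.020400949646559467
top prong 22 [0.6611 0.0048 0.3301]
top rod l 0.001 z 0.004
scene prong 63 [0.6643 0.0064 0.313 ]
scene rod l 0.0012 z 0.0034
```

View pics/look3.png

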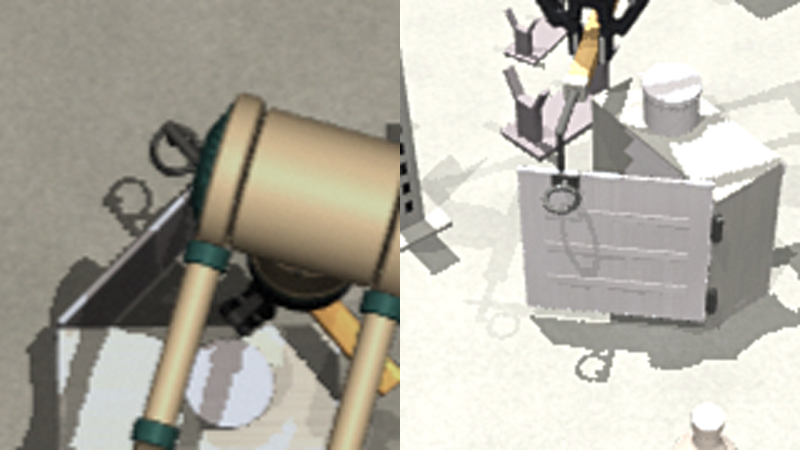

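The prong hangs centred above the ring: scene crop about (562,165) against the ring at (562,198), with tip ≈ (0.664,0.006) and eye ≈ (0.6645,0.005). Inserting.

Call:
arm_command(
  commands=[
    [1.5,[0,-0.05,-1],0],
    [1.5,[0,0,-1],0],
    [1.5,[0,0,-1],0],
    [1.5,[0,0,-0.7],0],
    [1.5,[0,0,-0.7],0],
    [1.5,[0,0,-0.7],0],
    [1.5,[0,0,-0.5],0],
    [1.5,[0,0,0],0],
    [1.5,[0,0,0],0],
  ],
)

```text
clock: 9.1
position: [0.5529, -0.0893, 0.2734]
ee_rot: [-0.641, 0.641, -0.298, 0.298]
contact_force: [-0.5, -0.3, -2.3]
width: 0.0208
```

```bash
python3 look.py 4
```

```text
9.1 [ 0.55294005 -0.08930233  0.27343849] psi 0.7017324954648549 F [-0.5  -0.32 -2.28] M [-0.052 -0.021 -0.002] 0.02083684504035512
top prong 20 [0.6605 0.0037 0.2742]
top rod l 0.0035 z -0.0003
scene prong 53 [0.665  0.0059 0.2569]
scene rod l 0.0021 z -0.0317
```

View pics/look4.png

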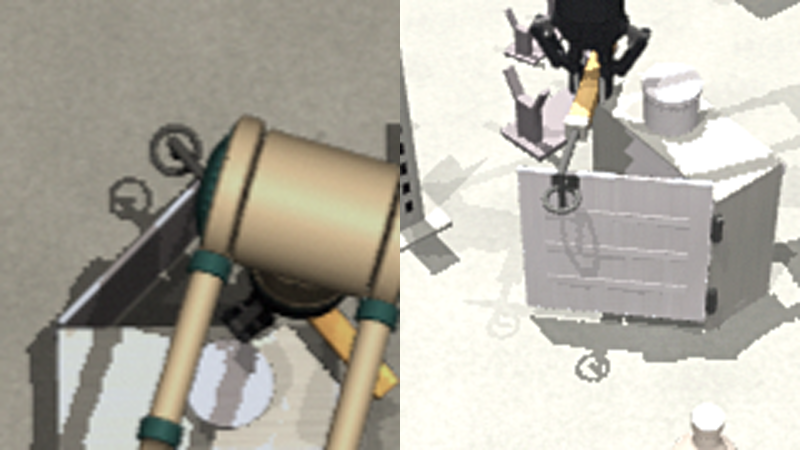

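The prong is inside the ring in both views: top crop (175,148), scene crop (562,195). Next I'll work out the closing arc.

```bash
cat > arc.py <<'E'
import numpy as np
H=np.array([.526,.0917]); e0=np.array([.1385,-.0867]); th0=.787
tcp0=np.array([.5529,-.0893]); psi0=.702
def tip(t,p): 
    d=np.array([np.cos(p),np.sin(p)]); return t+.1455*d+.0015*np.array([-d[1],d[0]])
def tcp(th,lead,p):
    a=th-th0; R=np.array([[np.cos(a),-np.sin(a)],[np.sin(a),np.cos(a)]])
    r=R@e0; tg=np.array([r[1],-r[0]])/np.hypot(*r)  # closing (cw)
    d=np.array([np.cos(p),np.sin(p)])
    return H+r+lead*tg-.1455*d-.0015*np.array([-d[1],d[0]])
if __name__=="__main__":
    print(tip(tcp0,psi0))
    L=.011
    S=[(th0,.006,psi0),(th0,.011,psi0)]
    th=np.r_[np.linspace(th0,.16,19)[1:],np.linspace(.16,0,9)[1:]]
    for t in th: S.append((t,L,psi0+(1.4-psi0)*(th0-t)/th0))
    prev=tcp0;pp=psi0
    for s in S:
        c=tcp(*s); print(np.round(s,3),np.round(c,4),"d",np.round((c-prev)*100,2),round(s[2]-pp,4)); prev,pp=c,s[2]
E
python3 arc.py
```

```text
[0.66302823 0.00580138]
[0.787 0.006 0.702] [ 0.5512 -0.0952] d [-0.17 -0.59] 0.0
[0.787 0.011 0.702] [ 0.5485 -0.0994] d [-0.27 -0.42] 0.0
[0.752 0.011 0.733] [ 0.5481 -0.1073] d [-0.04 -0.79] 0.0309
[0.717 0.011 0.764] [ 0.5476 -0.115 ] d [-0.05 -0.77] 0.0309
[0.682 0.011 0.795] [ 0.5471 -0.1225] d [-0.05 -0.75] 0.0309
[0.648 0.011 0.826] [ 0.5465 -0.1298] d [-0.06 -0.72] 0.0309
[0.613 0.011 0.856] [ 0.5458 -0.1368] d [-0.06 -0.7 ] 0.0309
[0.578 0.011 0.887] [ 0.5451 -0.1435] d [-0.07 -0.68] 0.0309
[0.543 0.011 0.918] [ 0.5444 -0.15  ] d [-0.07 -0.65] 0.0309
[0.508 0.011 0.949] [ 0.5436 -0.1563] d [-0.08 -0.62] 0.0309
[0.474 0.011 0.98 ] [ 0.5428 -0.1622] d [-0.08 -0.6 ] 0.0309
[0.439 0.011 1.011] [ 0.5419 -0.1679] d [-0.09 -0.57] 0.0309
[0.404 0.011 1.042] [ 0.541  -0.1733] d [-0.09 -0.54] 0.0309
[0.369 0.011 1.073] [ 0.5401 -0.1784] d [-0.09 -0.51] 0.0309
[0.334 0.011 1.104] [ 0.5391 -0.1833] d [-0.1  -0.48] 0.0309
[0.299 0.011 1.135] [ 0.5381 -0.1878] d [-0.1  -0.45] 0.0309
[0.265 0.011 1.165] [ 0.537 -0.192] d [-0.1  -0.42] 0.0309
[0.23  0.011 1.196] [ 0.536  -0.1959] d [-0.11 -0.39] 0.0309
[0.195 0.011 1.227] [ 0.5349 -0.1995] d [-0.11 -0.36] 0.0309
[0.16  0.011 1.258] [ 0.5338 -0.2028] d [-0.11 -0.33] 0.0309
[0.14  0.011 1.276] [ 0.5331 -0.2045] d [-0.07 -0.17] 0.0177
[0.12  0.011 1.294] [ 0.5324 -0.2062] d [-0.07 -0.16] 0.0177
[0.1   0.011 1.311] [ 0.5318 -0.2077] d [-0.07 -0.15] 0.0177
[0.08  0.011 1.329] [ 0.5311 -0.2091] d [-0.07 -0.14] 0.0177
[0.06  0.011 1.347] [ 0.5304 -0.2104] d [-0.07 -0.13] 0.0177
[0.04  0.011 1.365] [ 0.5298 -0.2116] d [-0.07 -0.12] 0.0177
[0.02  0.011 1.382] [ 0.5291 -0.2127] d [-0.07 -0.11] 0.0177
[0.    0.011 1.4  ] [ 0.5284 -0.2137] d [-0.07 -0.1 ] 0.0177
```

Call:
arm_command(
  commands=[
    [1.5,[-0.17,-0.55,0],0],
    [1.5,[-0.27,-0.42,0],0],
    [1.5,[-0.04,-0.79,0],0.031],
    [1.5,[-0.05,-0.77,0],0.031],
    [1.5,[-0.05,-0.75,0],0.031],
    [1.5,[-0.06,-0.72,0],0.031],
    [1.5,[-0.06,-0.7,0],0.031],
    [1.5,[-0.07,-0.68,0],0.031],
    [1.5,[-0.07,-0.65,0],0.031],
    [1.5,[-0.08,-0.62,0],0.031],
    [1.5,[-0.08,-0.6,0],0.031],
    [1.5,[0,0,0],0],
  ],
)

```text
clock: 10.4
position: [0.5426, -0.1629, 0.2734]
ee_rot: [-0.676, 0.677, -0.206, 0.206]
contact_force: [0.3, -0.0, -2.4]
width: 0.0205
```

```bash
python3 look.py 5
```

```text
10.4 [ 0.5425743  -0.16286375  0.27344809] psi 0.9793935117995716 F [ 0.3  -0.05 -2.44] M [-0.022 -0.019 -0.013] 0.02052277609687265
top prong 30 [ 0.6201 -0.0418  0.2716]
top rod l 0.0015 z 0.0013
scene prong 66 [ 0.6244 -0.0407  0.2494]
scene rod l -0.0002 z -0.0315
```

View pics/look5.png

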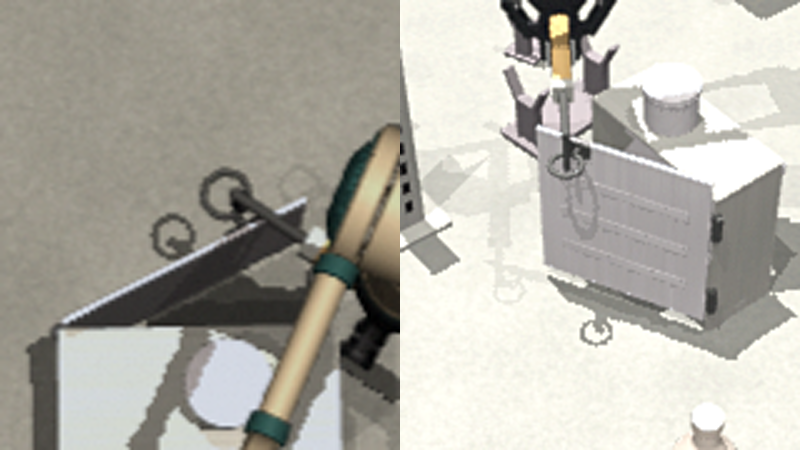

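The flap follows: the ring (top crop (228,193)) is pulled by the prong at its inner edge, and the flap is at about 0.47 rad. I'll keep closing, slower now.

Call:
arm_command(
  commands=[
    [1.5,[-0.09,-0.57,0],0.031],
    [1.5,[-0.09,-0.54,0],0.031],
    [1.5,[-0.09,-0.51,0],0.031],
    [1.5,[-0.1,-0.48,0],0.031],
    [1.5,[-0.1,-0.45,0],0.031],
    [1.5,[-0.1,-0.42,0],0.031],
    [1.5,[-0.11,-0.39,0],0.031],
    [1.5,[-0.11,-0.36,0],0.031],
    [1.5,[-0.11,-0.33,0],0.031],
    [1.5,[-0.07,-0.17,0],0.018],
    [1.5,[-0.07,-0.16,0],0.018],
    [1.5,[0,0,0],0],
  ],
)

```text
clock: 11.7
position: [0.5323, -0.2056, 0.2734]
ee_rot: [-0.7, 0.701, -0.097, 0.097]
contact_force: [-0.2, 0.7, -2.1]
width: 0.0206
```

```bash
python3 look.py 6
```

```text
11.7 [ 0.53228231 -0.20563418  0.27335006] psi 1.2957429392702198 F [-0.24  0.72 -2.11] M [ 0.015  0.001 -0.035] 0.020635671619810492
top prong 35 [ 0.568  -0.0667  0.2515]
top rod l 0.0021 z 0.0006
scene prong 65 [ 0.5728 -0.0644  0.2478]
scene rod l 0.0015 z -0.0349
```

View pics/look6.png

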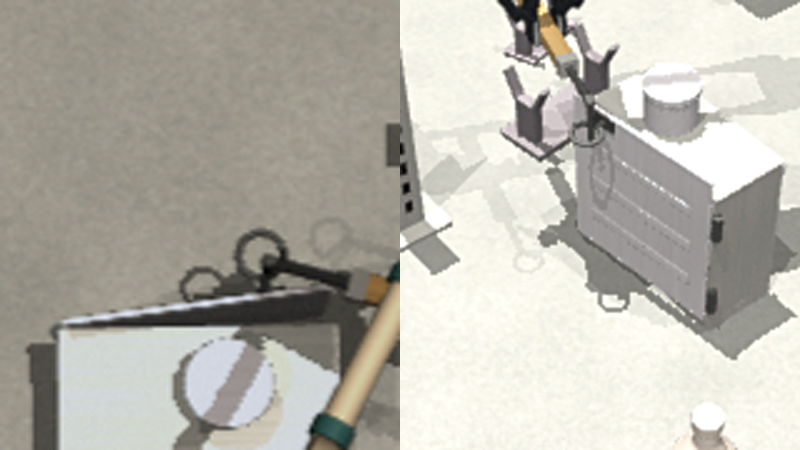

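The flap is at about 0.13 rad (its edge runs from crop (60,325) to (330,290)). I'll finish slowly while watching the force.

Call:
arm_command(
  commands=[
    [1.5,[-0.07,-0.15,0],0.018],
    [1.5,[-0.07,-0.14,0],0.018],
    [1.5,[-0.07,-0.13,0],0.018],
    [1.5,[-0.04,-0.06,0],0.009],
    [1.5,[-0.04,-0.06,0],0.009],
    [1.5,[-0.04,-0.06,0],0.009],
    [1.5,[-0.04,-0.05,0],0.009],
    [1.5,[-0.04,-0.05,0],0.009],
    [1.5,[-0.04,-0.05,0],0.009],
  ],
)

```text
clock: 12.7
position: [0.5279, -0.2131, 0.2733]
ee_rot: [0.705, -0.705, 0.059, -0.059]
contact_force: [1.5, 1.2, -3.3]
width: 0.0208
```

Call:
arm_command(
  commands=[
    [1.5,[-0.1,0,0],0],
    [1.5,[-0.1,0,0],0],
    [1.5,[0,0,0],0],
  ],
)

```text
clock: 13.0
position: [0.5268, -0.2129, 0.2735]
ee_rot: [0.705, -0.704, 0.058, -0.06]
contact_force: [4.0, 2.3, -4.4]
width: 0.0206
```

```bash
python3 look.py 7
```

```text
13.0 [ 0.52679767 -0.2129246   0.27350204] psi 1.4032860177799678 F [ 3.99  2.35 -4.36] M [ 0.093 -0.694 -0.487] 0.02057405995723737
top prong 38 [ 0.5482 -0.0696  0.2496]
top rod l -0.0004 z 0.0032
scene prong 51 [ 0.5534 -0.0687  0.252 ]
scene rod l -0.0007 z -0.001
```

View pics/look7.png

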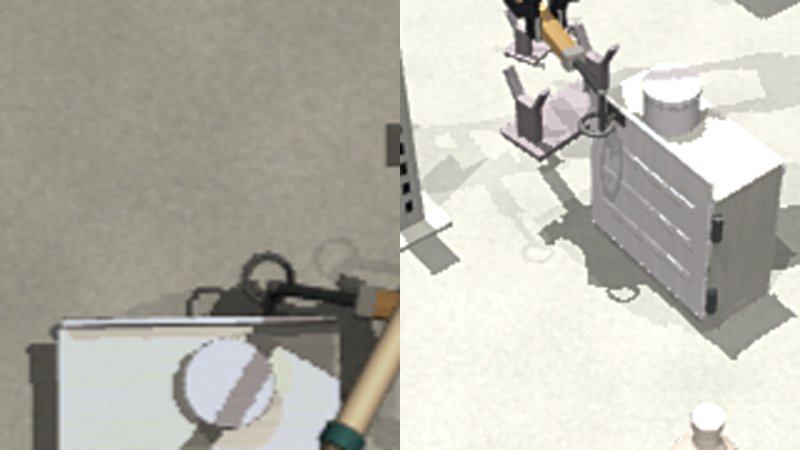

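Call:
arm_command(
  commands=[
    [1.5,[-0.1,0,0],0],
    [1.5,[0,0,0],0],
    [1.5,[0,0,0],0],
  ],
)

```text
clock: 13.4
position: [0.5261, -0.2129, 0.2735]
ee_rot: [0.705, -0.704, 0.058, -0.06]
contact_force: [5.2, 1.4, -4.0]
width: 0.0205
```

```bash
cat > flap.py <<'E'
import sys
from h import *
from scipy.optimize import least_squares
for nm in("top","scene"):
    d=dict(np.load(nm+sys.argv[1]+".npz")); X=cloud(d);x,y,z=X[...,0],X[...,1],X[...,2]
    m=(z>.238)&(z<.25)&(x>.515)&(x<.56)&(y>-.13)&(y<.11)&~((y<-.045)&(x>.54))
    A=np.argwhere(m);P=np.array([ray(d,u,v,.245)[:2] for v,u in A])
    f=lambda p:P[:,0]-p[0]-p[1]*(P[:,1]-.09)
    r=least_squares(f,[.53,0],loss="soft_l1",f_scale=.001);print(nm,"flap x@hinge",r.x[0].round(4),"slope->angle",(-r.x[1]).round(4) if 0 else r.x[1].round(4),len(P))
    m=(z>.226)&(z<.241)&(x>.543)&(x<.60)&(y>-.1)&(y<-.04)
    P=np.array([ray(d,u,v,.237)[:2] for v,u in np.argwhere(m)])
    f=lambda p:np.clip(np.hypot(P[:,0]-p[0],P[:,1]-p[1])-.018,-.008,.008)
    r=least_squares(f,[.562,-.068],loss="soft_l1",f_scale=.002);print(nm,"ring",r.x,len(P))
E
python3 flap.py 7; python3 -c "
from rig import manip
s=manip.get_state();print(s['position'],s['contact_force'],s['moment'])"
```

```text
top flap x@hinge 0.5281 slope->angle -0.0132 182
top ring [ 0.56268785 -0.06801426] 79
scene flap x@hinge 0.5306 slope->angle -0.0202 170
scene ring [ 0.56449498 -0.06597425] 67
[ 0.52614666 -0.21292159  0.27352301] [ 5.23208162  1.3979448  -4.0362039 ] [ 0.1267825  -1.05431833 -0.70913059]
```

Force rises against a hard stop, about 5 N. The ring sits at (0.5627,−0.068), where the shut eye was predicted, and the flap slope matches the vent's yaw. I'll release the pressure and centre the prong in the ring.

Call:
arm_command(
  commands=[
    [1.5,[0.2,0,0],0],
    [1.5,[0.2,0,0],0],
    [1.5,[0.2,0.02,0],0],
    [1.5,[0.2,0.02,0],0],
    [1.5,[0.2,0.02,0],0],
    [1.5,[0.2,0.02,0],0],
    [1.5,[0.15,0.02,0],0],
    [1.5,[0,0,0],0],
  ],
)

```text
clock: 14.2
position: [0.5386, -0.2121, 0.2733]
ee_rot: [-0.705, 0.705, -0.059, 0.059]
contact_force: [-1.0, -0.3, -2.3]
width: 0.0207
```

```bash
python3 look.py 8; python3 flap.py 8
```

```text
14.2 [ 0.538566   -0.21207699  0.27327394] psi 1.4039568095675026 F [-1.03 -0.31 -2.34] M [0.023 0.012 0.051] 0.02069451163707522
top prong 20 [ 0.5606 -0.0698  0.2766]
top rod l 0.0006 z 0.0024
scene prong 49 [ 0.5643 -0.0673  0.2553]
scene rod l -0.0025 z 0.0023
top flap x@hinge 0.528 slope->angle -0.0145 182
top ring [ 0.56245967 -0.06845927] 74
scene flap x@hinge 0.5312 slope->angle -0.0103 179
scene ring [ 0.56375804 -0.06645146] 73
```

View pics/look8.png

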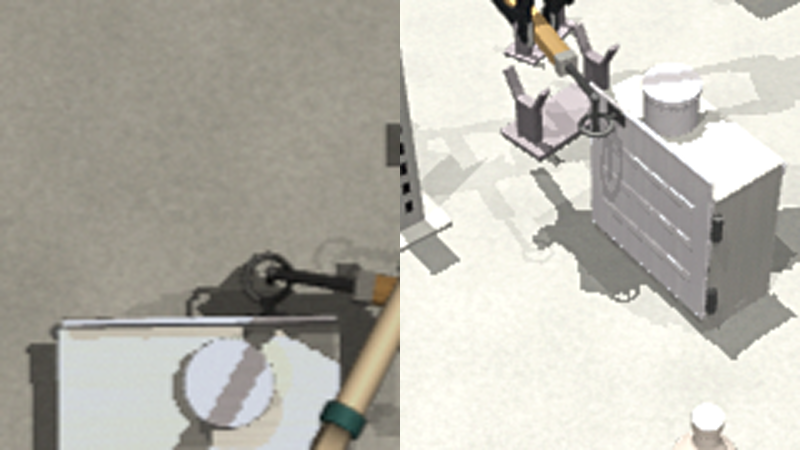

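The prong is centred in the ring (top crop (268,277)) and the flap hasn't moved. Lifting straight out.

Call:
arm_command(
  commands=[
    [1.5,[0,0,0.5],0],
    [1.5,[0,0,0.7],0],
    [1.5,[0,0,1],0],
    [1.5,[0,0,1],0],
    [1.5,[0,0,1],0],
    [1.5,[0,0,1.5],0],
    [1.5,[0,0,1.5],0],
    [1.5,[0,0,1.5],0],
    [1.5,[0,0,0.3],0],
    [1.5,[0,0,0],0],
  ],
)

```text
clock: 15.3
position: [0.5386, -0.2122, 0.3642]
ee_rot: [-0.704, 0.705, -0.058, 0.06]
contact_force: [-0.3, -0.5, -2.8]
width: 0.0206
```

```bash
python3 look.py 9; python3 flap.py 9
```

```text
15.3 [ 0.53862069 -0.21215714  0.36421371] psi 1.4038039134906954 F [-0.29 -0.52 -2.77] M [-0.     0.068  0.038] 0.020568332991912196
top prong 25 [ 0.5617 -0.0702  0.3647]
top rod l -0.0 z 0.0028
scene prong 58 [ 0.5643 -0.0681  0.3427]
scene rod l -0.0021 z 0.0014
top flap x@hinge 0.528 slope->angle -0.0148 180
top ring [ 0.5628083  -0.06783268] 68
scene flap x@hinge 0.5309 slope->angle -0.0117 176
scene ring [ 0.56377758 -0.06614848] 69
```

View pics/look9.png

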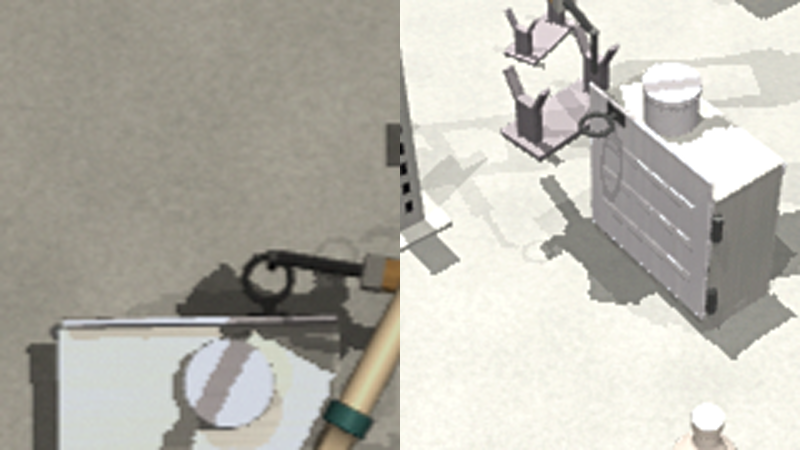

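Unhooked, and the ring hasn't moved. Now back over the rests.

Call:
arm_command(
  commands=[
    [1.5,[-0.5,-0.5,0],-0.06],
    [1.5,[-0.97,-0.98,0],-0.117],
    [1.5,[-0.97,-0.98,0],-0.117],
    [1.5,[-0.97,-0.98,0],-0.117],
    [1.5,[-0.97,-0.98,0],-0.117],
    [1.5,[-0.97,-0.98,0],-0.117],
    [1.5,[-0.97,-0.98,0],-0.117],
    [1.5,[-0.97,-0.98,0],-0.117],
    [1.5,[-0.97,-0.98,0],-0.117],
    [1.5,[-0.97,-0.98,0],-0.117],
    [1.5,[-0.97,-0.98,0],-0.117],
    [1.5,[-0.3,-0.3,0],-0.03],
  ],
)

```text
clock: 16.6
position: [0.4323, -0.3186, 0.3624]
ee_rot: [-0.534, 0.534, -0.464, 0.463]
contact_force: [-0.2, 0.6, -3.0]
width: 0.0209
```

Call:
arm_command(
  commands=[
    [1.5,[0,0,0],0],
    [1.5,[0,0,0],0],
    [1.5,[0,0,0],0],
  ],
)

```text
clock: 16.9
position: [0.4338, -0.3176, 0.3631]
ee_rot: [0.535, -0.535, 0.462, -0.462]
contact_force: [0.6, 0.6, -2.7]
width: 0.0204
```

```bash
python3 look.py 10; python3 - <<'E'
from pole import *
from rig import manip
s=manip.get_state()
for k,tcp,jaw in(("2",np.array([.4339,-.3185,.3638]),-1.4289),("10",s["position"],s["qpos"][0]-s["qpos"][5])):
  for n in("top","scene"):
    d=dict(np.load(n+k+".npz")); S,l,z,m=pole(d,tcp,jaw)
    m&=(abs(l)<.016)&(abs(S)>.035)&(S<.137)
    b=np.arange(-.1,.14,.01); Lm=[];Zm=[];x=[]
    for a in b:
        kk=m&(S>=a)&(S<a+.01)
        if kk.sum()>8: Lm.append((l[kk].max()+l[kk].min())/2);Zm.append(np.median(z[kk])-(0 if a<.08 else -.006));x.append(a)
    pl=np.polyfit(x,Lm,1);xb=np.array(x)<.07;pz=np.polyfit(np.array(x)[xb],np.array(Zm)[xb],1)
    print(k,n,"yaw err",pl.round(4),"pitch",pz.round(4),"tail",S[m].min(),)
E
```

```text
16.9 [ 0.43381722 -0.31756414  0.36314523] psi 0.14545884221356475 F [ 0.57  0.58 -2.74] M [-0.023  0.019  0.022] 0.02044507052068295
top prong 31 [ 0.5752 -0.2936  0.3621]
top rod l 0.0016 z 0.0027
scene prong 52 [ 0.5777 -0.2941  0.3419]
scene rod l 0.0029 z 0.0018
2 top yaw err [-0.0052  0.0011] pitch [0.0099 0.0097] tail -0.10519242518463283
2 scene yaw err [-0.0197  0.0054] pitch [0.0183 0.0031] tail -0.10590096600443463
10 top yaw err [-0.0016  0.001 ] pitch [0.0006 0.0095] tail -0.10525506720782864
10 scene yaw err [-0.0277  0.0043] pitch [0.0099 0.0056] tail -0.10312574423054036
```

The pole hasn't slipped in the grip. With a small correction I'll lower it into the forks.

Call:
arm_command(
  commands=[
    [1.5,[0,-0.08,0],-0.004],
    [1.5,[0,0,-3],0],
    [1.5,[0,0,-3],0],
    [1.5,[0,0,-3],0],
    [1.5,[0,0,-3],0],
    [1.5,[0,0,-3],0],
    [1.5,[0,0,-3],0],
    [1.5,[0,0,-3],0],
    [1.5,[0,0,-2],0],
    [1.5,[0,0,0],0],
    [1.5,[0,0,0],0],
  ],
)

```text
clock: 18.1
position: [0.4339, -0.3191, 0.1337]
ee_rot: [-0.534, 0.534, -0.464, 0.464]
contact_force: [0.2, 0.3, -3.2]
width: 0.0207
```

```bash
sed -e 's/(200,110,320,245)/(325,175,445,305)/;s/(190,150,350,330)/(200,120,340,270)/' look.py > look2.py; python3 look2.py 11
```

```text
18.1 [ 0.43385552 -0.31909974  0.13367261] psi 0.14002544701128006 F [ 0.19  0.25 -3.22] M [-0.041 -0.033 -0.071] 0.02067371378300049
top prong 21 [ 0.5752 -0.2967  0.1351]
top rod l 0.0016 z 0.0033
scene prong 40 [ 0.5783 -0.2964  0.1164]
scene rod l 0.0011 z 0.0029
```

View pics/look11.png

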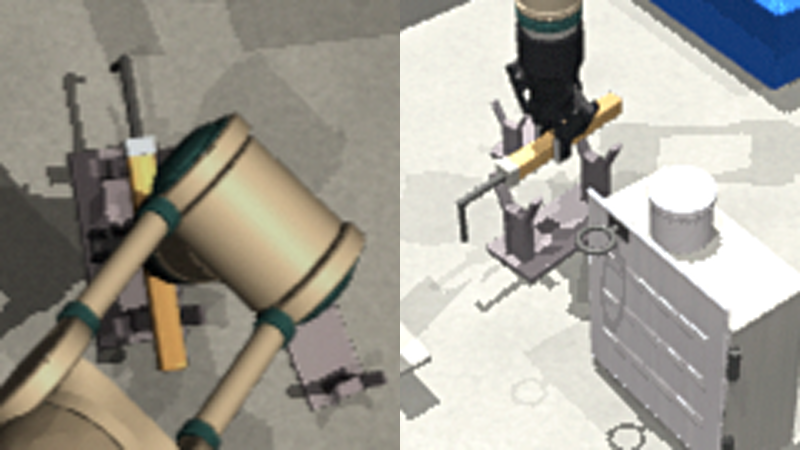

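The pole hangs lined up right above both forks (scene crop forks at (520,215) and (600,165)). Final lowering, watching the force.

Call:
arm_command(
  commands=[
    [1.5,[-0.03,0.05,-1],0],
    [1.5,[0,0,-1],0],
    [1.5,[0,0,-1],0],
    [1.5,[0,0,-0.7],0],
    [1.5,[0,0,-0.5],0],
    [1.5,[0,0,-0.3],0],
    [1.5,[0,0,-0.2],0],
    [1.5,[0,0,0],0],
    [1.5,[0,0,0],0],
  ],
)

```text
clock: 19.1
position: [0.4333, -0.3185, 0.0866]
ee_rot: [-0.534, 0.534, -0.464, 0.464]
contact_force: [-0.4, -0.1, -2.2]
width: 0.0212
```

Call:
arm_command(
  commands=[
    [1.5,[0,0,-0.1],0],
    [1.5,[0,0,0],0],
    [1.5,[0,0,0],0],
  ],
)

```text
clock: 19.4
position: [0.4333, -0.3185, 0.0855]
ee_rot: [-0.534, 0.534, -0.464, 0.464]
contact_force: [-0.1, -0.4, -1.7]
width: 0.0207
```

```bash
python3 look2.py 12
```

```text
19.4 [ 0.43330913 -0.31852306  0.08554369] psi 0.1396673259028356 F [-0.07 -0.38 -1.69] M [-0.069 -0.078  0.004] 0.020720227392529662
top prong 19 [ 0.5742 -0.2967  0.0851]
top rod l 0.0011 z 0.0036
scene prong 35 [ 0.577  -0.2953  0.0668]
scene rod l 0.0032 z 0.003
```

View pics/look12.png

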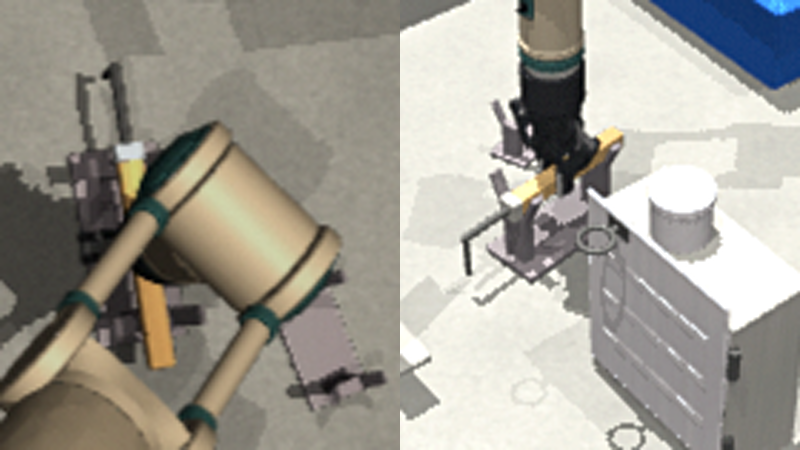

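The pole lies between the cheeks of both forks at its original height, with contact just starting. I'll nudge it down and open gradually.

Call:
arm_command(
  commands=[
    [1.5,[0,0,-0.05],0],
    [1.5,[0,0,0],0],
    [2.2,[0,0,0],0],
    [2.6,[0,0,0],0],
    [3.2,[0,0,0],0],
    [4.2,[0,0,0],0],
    [5.5,[0,0,0],0],
    [6,[0,0,0],0],
    [6,[0,0,0],0],
  ],
  grip_force=20,
)

```text
clock: 20.4
position: [0.4331, -0.3184, 0.0848]
ee_rot: [-0.534, 0.534, -0.464, 0.464]
contact_force: [0.6, 0.4, -0.6]
width: 0.0601
```

Call:
arm_command(
  commands=[
    [6,[0,0,1],0],
    [6,[0,0,2],0],
    [6,[0,0,3],0],
    [6,[0,0,4],0],
    [6,[0,0,4],0],
    [6,[0,0,4],0],
    [6,[0,0,4],0],
    [6,[0,0,4],0],
    [6,[-3,1,0],0],
    [6,[-4,2,0],0],
    [6,[-4,2,0],0],
    [6,[0,0,0],0],
  ],
)

```text
clock: 21.6
position: [0.3188, -0.265, 0.346]
ee_rot: [-0.533, 0.534, -0.465, 0.464]
contact_force: [0.7, 0.3, 0.1]
width: 0.06
```

```bash
python3 look2.py 13; python3 flap.py 13; python3 - <<'E'
from h import *
d=dict(np.load("top13.npz"));cv2.imwrite("pics/top13.png",np.clip(d["pixels"][:,:,::-1]*1.5,0,255).astype(np.uint8))
d0=dict(np.load("top0.npz"))
for q in(d0,d):
    X=cloud(q);x,y,z=X[...,0],X[...,1],X[...,2];hsv=cv2.cvtColor(q["pixels"],cv2.COLOR_RGB2HSV)
    m=(hsv[...,0]>15)&(hsv[...,0]<35)&(hsv[...,1]>110)&(z>.085)&(z<.11)&(x>.28)&(x<.56)&(y<-.22)&(y>-.4)
    c,dr,s=line(X[m][:,:2]);dr*=np.sign(dr[0]);S=(X[m][:,:2]-c)@dr
    print("bar",m.sum(),c,np.arctan2(dr[1],dr[0]),"pitch,z",np.polyfit(S,z[m],1))
    m=(abs(z-.275)<.006)&(x>.35)&(x<.6)&(y>-.15)&(y<.2);print("tin",X[m].mean(0))
    # vent front edge yaw
E
```

```text
21.6 [ 0.31879606 -0.26500059  0.34596344] psi 0.13843070171364724 F [0.68 0.32 0.07] M [-0.031 -0.049 -0.057] 0.060010442294362656
top flap x@hinge 0.5281 slope->angle -0.0132 180
top ring [ 0.56273944 -0.06793039] 89
scene flap x@hinge 0.5309 slope->angle -0.0131 183
scene ring [ 0.5638939  -0.06610251] 68
bar 362 [ 0.41086248 -0.3183853 ] 0.14638083080364175 pitch,z [0.00361961 0.09520978]
tin [ 0.47920479 -0.03733423  0.27487301]
bar 325 [ 0.41807343 -0.31684989] 0.14691607974776977 pitch,z [0.00098746 0.09527112]
tin [ 0.47938401 -0.03734627  0.27486601]
```

View pics/look13.png

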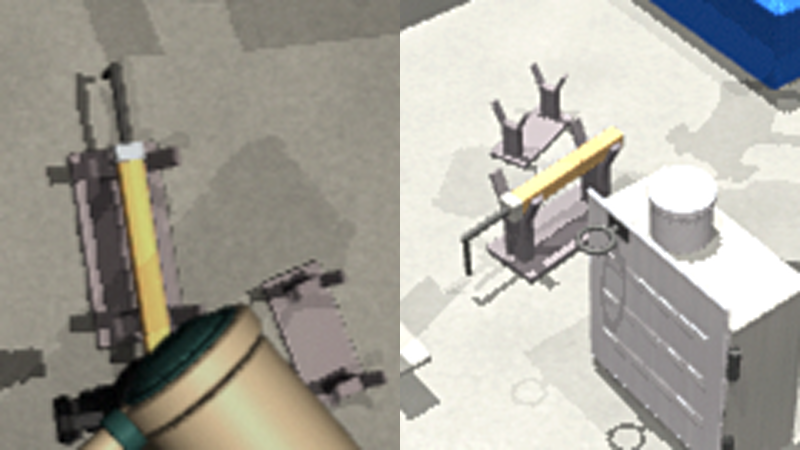

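View pics/top13.png

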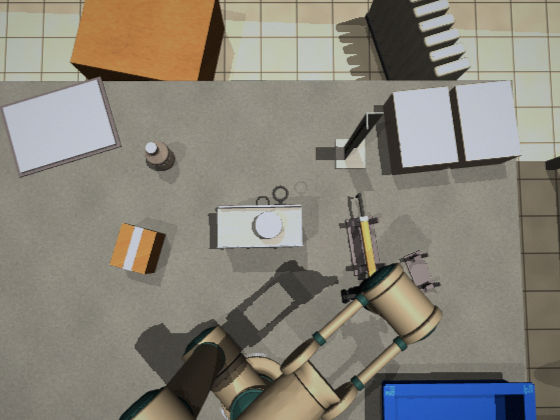

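The pole lies level in both forks: z 0.0953 and yaw 0.147, against 0.0952 and 0.146 at the start. The flap edge slope (−0.013) equals the vent box's near edge, so it is shut. The tin, carton, bottle and upright are in place. Handing in.

```bash
python3 -c "
from rig import manip
print(manip.sign_off())"
```

```text
the job is handed in; nothing more can be done
None
```

I lifted the pole off the larger rests, lowered its prong into the flap's ring eye and swung the flap slowly shut. It came up against its stop with about 5 N. I then centred the prong, lifted it straight out, laid the pole back in the same forks, let go and backed away. The job took about 22 s of the 70 s.

**Last checks before handing in:**
- **Pole:** level in both forks, top at 95.3 mm against 95.2 mm at the start, and yaw 0.147 rad against 0.146. The wrist hid the bar's tail in the top view, so that end was seen only in the scene view.
- **Flap:** the ring is within about 1–2 mm of the predicted shut position and did not move when I unhooked. The flap's edge is parallel to one box edge (0.013 rad), but my estimates of the box's own yaw ranged from 0.005 to 0.014 rad. The images therefore prove "fully shut" only to about 0.01 rad, and the contact with the stop backs that up.
- **Bystanders:** the tin measured within 0.2 mm of its start position. The carton, bottle and upright look unmoved in the last picture, but I did not measure them.

No check failed. The two cameras disagreed by about 1–2 mm on the ring's position, which is within their calibration.

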